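# Third hand: hold a drawer pull against a drawer front

### The job

Pick up the longer of the two drawer pulls, hold it level in front of the drawer front standing in the sprung jig with its two feet over the two screw holes, and press it straight on until the front has been pushed back about half of its 20 mm travel (about 10 N), so that a colleague can screw it on from behind. Never drive the front to the end of its travel, and leave the shorter pull, the screwdriver, the beaker and the screw tray where they are. Finish while still holding the pull there with that steady push: do not let go or back off.

Things in the scene. Friction and masses are not known exactly. Their poses are not given: they have to be found in the camera images.
- handle: Long drawer pull, bare steel, about 0.12 kg, lying flat: a U of bar 18 mm high. Grip bar along its y, 176 mm long, 12 mm thick (x). Two legs 160 mm apart (centres), 12 mm wide, run along +x to feet 24 mm wide, 18 high, whose flat end faces lie 46 mm from the bar's centre line (40 mm clear behind the bar). Origin under the middle of the grip bar, on its underside (bar centre 9 mm above).
- foot_a (a point): Centre of the end face of the long pull's foot on its +y side: (46, 80, 9) mm in the pull's frame.
- foot_b (a point): Centre of the end face of the long pull's foot on its -y side: (46, -80, 9) mm in the pull's frame. The pull is symmetric: either foot may go on either hole.
- short_handle: The shorter drawer pull, same section and shape, legs only 96 mm apart (112 mm long overall); does not fit these holes; leave it. Origin and axes as for the long pull.
- jig: Fixed jig; x level, the pressing direction (into the drawer front), y along the front, z up. Origin on the bench under the middle of the front's near face, unpressed. Base plate 12 mm thick, x -15 to 185 mm, 240 wide. A grey drawer front stands in it: 300 mm wide, 16 thick, 35 to 140 mm above the bench, two 6 mm screw holes 25 mm below its top edge, 160 mm apart, a dark line on the top edge over each.
- hole_left (a point): Mouth of the screw hole on the jig's +y side, on the near face of the drawer front: (0, 80, 115) mm in the jig's frame when unpressed; moves with the drawer front.
- hole_right (a point): Mouth of the screw hole on the jig's -y side: (0, -80, 115) mm in the jig's frame when unpressed; moves with the drawer front.
- front (a joint): How far the drawer front has been pushed back along the jig's x, in m: 0 unpressed, hard stop at 0.020. Springs resist with 1 N per mm, no preload (10 mm means 10 N), and return it.
- screwdriver: Screwdriver lying on the bench beside the jig; leave it. Red grip, 200 mm long, 26 mm thick; origin under the middle of its length.
- beaker: Glass beaker, 70 mm across, 90 mm high; leave it. Origin at the centre of its base.
- screw_tray: White open tray of screws, 110 x 80 x 30 mm; leave it. Origin at the centre of its base.

How it is judged (in metres and radians):
On the way:
1. the long pull is lifted clear of the bench in the fingers (height (world z) of handle above 0.06 m and contact force between handle and the fingers above 1 N), for 0.2 s.
At the end, for the whole second after the job is handed in: The long pull is still in the fingers, off the bench, each foot face centred within 8 mm of its own screw hole (either way round), level within 0.2 rad, pressing with 5 to 15 N, the front pushed back 5 to 15 mm, steady (pull under 10 mm/s, front under 4 mm/s) (((distance between foot_a and hole_left below 0.008 m and distance between foot_b and hole_right below 0.008 m) or (distance between foot_a and hole_right below 0.008 m and distance between foot_b and hole_left below 0.008 m)) and contact force between handle and jig between 5 and 15 N and value of joint front between 0.005 and 0.015 m and angle between the z axis of handle and the z axis of jig, either way round below 0.2 rad and velocity of joint front between -0.004 and 0.004 m/s and linear speed of handle below 0.01 m/s and contact force between handle and the fingers above 1 N and height (world z) of handle above 0.09 m); the arm keeps its last pose, push and grip.
It fails at once if the drawer front is driven to the end of its travel (beyond 19 mm) (value of joint front above 0.019 m).
It fails at once if the shorter pull is disturbed (moved more than 30 mm) (distance of short_handle from where it was at the start of the episode above 0.03 m).
It fails at once if the screwdriver is disturbed (moved more than 30 mm) (distance of screwdriver from where it was at the start of the episode above 0.03 m).
It fails at once if the beaker is disturbed (moved more than 30 mm) (distance of beaker from where it was at the start of the episode above 0.03 m).
It fails at once if the screw tray is disturbed (moved more than 30 mm) (distance of screw_tray from where it was at the start of the episode above 0.03 m).
It also fails if it takes over 38 s, if anything falls off the work surface, if the arm or the gripper's body presses on something with over 40 N, if the wrist force passes 120 N, or if a joint passes its speed limit or range.

### The arm

A 6-joint arm with a two-finger parallel gripper is mounted at the origin on the work surface. World frame = base frame: x ahead of the robot, y to its left, z up, the work surface at z = 0. Lengths are in mm, angles in rad, forces in N, time in s.
With the tool pointing down it reaches from about 325 to 900 mm from the base axis. Payload 6.1 kg.
Tool frame: the origin (TCP) lies at the very end of the fingers, on their centre line; the grasp point (between the pads) lies 19 mm behind it; y points along the fingers, x is the direction in which the jaws open and shut, and the axes are right-handed (so a half turn about y gives the same grasp; the last joint's range is limited). The gripper opens to 85 mm and grips with 20 to 120 N. Pads are 22 mm wide; open, the fingers measure 114 mm over their backs; the gripper's body (76 mm by 85 mm) begins 54 mm behind the grasp point. The pads swing forward as they close: fully open they stand 13 mm farther back than shut.
Start: joints at [-1.395, 0.22, 1.526, -0, 1.395, -0.126], TCP at [185.767, -596.746, 231.3] pointing down, gripper open.
Joint ranges: [-2.98, 2.98], [-0.91, 2.08], [0.09, 2.57], [-1.24, 4.39], [0.2, 2.65], [-2.68, 2.68]. Speed limits (rad/s): [2.57, 2.57, 3.01, 3.14, 3.14, 3.14].

### API

Orientations are given as a unit quaternion [x, y, z, w].
In Python, from cell import env gives the robot as it stands. Calls block until the motion is done:
- env.move_ptp(position, orientation): joint-space move of the TCP to a pose.
- env.move_l(position, rot=None, feed=150): straight line of the TCP; rot=None keeps the orientation; feed is the mean speed in mm/s.
- env.movej(angles): joint-space move.
- env.open() and env.close_gripper(): open the fingers fully, or close them until they stop; the grip force is fixed at half the most.
- env.sleep(seconds).
- env.ik(position, orientation): joint angles nearest the present ones, or None.
- env.state(): the state.
- env.capture(name): name is "scene" or "top" or "wrist"; returns the picture (384x512x3 uint8, blue, green, red); there is no depth.
- env.camera_model(name): a dict with "fx", "fy", "cx", "cy" (pixels), "cam_to_world" (4x4, takes a point from camera to world coordinates). Camera axes: x right, y up, looking along -z (the intrinsics and any distortion apply to the point x, -y, -z); pixel columns grow to the right and rows downward; lengths in mm; the calibration is good to about 2 mm. A picture is of the moment at which its call begins: read the wrist's pose just before it. camera_model takes no time and is no camera call; for the wrist camera it gives the pose at the moment of the call.
A pose or a line that the arm cannot do raises env.Unreachable and nothing moves.
- env.job_done(): hands the job in, once; it reports no verdict.
The state is a dict: "t": time; "joints": joint angles; "qvel": joint speeds; "joint_torque": joint torques, N m; "eef_pos": TCP position; "ee_rot": TCP orientation; "ft_force": force on the tool from outside, world axes, zero at the start; "ft_torque": the same for the moment, N m; "width": finger opening in mm.
Only numpy, scipy, OpenCV 4.12 (cv2) and the standard library are available. Lean on these libraries where they do the work, as an engineer would, in place of code of your own. Each camera call takes 0.05 s, during which the arm holds its last target. There are 200 camera calls.

## Working session

There is one attempt and no reset: what is moved stays moved. The work goes in short steps, each a Python script; the robot and the scene stay as the last script left them, time stands still between calls to the robot, and variables do not carry over. Pictures are saved under pics/ and viewed, about 8 in all and at most 12, crops included, and the job is handed in when it is done.

```bash
ls; mkdir -p pics; python3 - <<'E'
from cell import env
import cv2,numpy as np
a=env.capture("top");b=env.capture("scene")
cv2.imwrite("pics/top1.png",a);cv2.imwrite("pics/scene1.png",b)
np.set_printoptions(precision=4,suppress=True)
for n in("top","scene","wrist"):print(n,env.camera_model(n))
print(env.state())
E
```

```text
pics
top {'fx': 369.7898761957989, 'fy': 369.7898761957989, 'cx': 253.36980229195308, 'cy': 187.12392986358583, 'cam_to_world': array([[   0.0171,    0.9875,   -0.1565,  386.9812],
       [  -0.9997,    0.0141,   -0.0201,  -11.2077],
       [  -0.0176,    0.1568,    0.9875, 1212.5419],
       [   0.    ,    0.    ,    0.    ,    1.    ]])}
scene {'fx': 471.93061442435476, 'fy': 471.93061442435476, 'cx': 257.9502412702187, 'cy': 184.97399062359017, 'cam_to_world': array([[  -0.1211,   -0.7079,    0.6959, 1622.0373],
       [   0.9926,   -0.0935,    0.0776,  127.6699],
       [   0.0101,    0.7001,    0.714 , 1170.0227],
       [   0.    ,    0.    ,    0.    ,    1.    ]])}
wrist {'fx': 265.73235092733455, 'fy': 265.73235092733455, 'cx': 255.58504745400415, 'cy': 192.55905887030255, 'cam_to_world': array([[   0.2979,    0.913 ,    0.2788,  255.3798],
       [  -0.9546,    0.2853,    0.0856, -573.9093],
       [  -0.0014,   -0.2916,    0.9565,  373.401 ],
       [   0.    ,    0.    ,    0.    ,    1.    ]])}
{'t': 0.1, 'joints': array([-1.3951,  0.2211,  1.5275, -0.    ,  1.3947, -0.1261]), 'qvel': array([-0.0002, -0.0014, -0.0027,  0.0019, -0.    ,  0.0007]), 'joint_torque': array([  0.0017, -49.8245, -39.0545,  -0.    ,   0.0058,   0.    ]), 'eef_pos': array([ 185.6647, -596.2365,  230.3204]), 'ee_rot': array([-0.5691,  0.4196, -0.4187,  0.5699]), 'ft_force': array([-0.6498, -1.2622, -0.0304]), 'ft_torque': array([-0.0058,  0.0328,  0.0007]), 'width': 85.51170159185973}
```

View pics/top1.png

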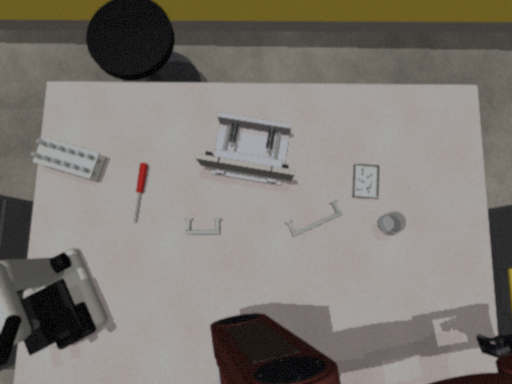

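View pics/scene1.png

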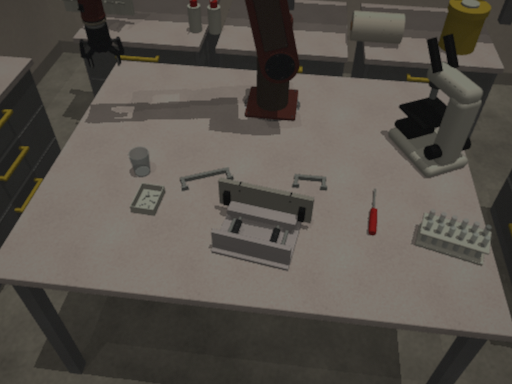

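The top view shows the long pull around (292,235) to (341,212) with its feet toward +x. The front's edge runs from (198,162) to (294,179), and the short pull is at (203,228). I'll get rough positions from these, then go in for a close wrist view.

```bash
cat > h.py <<'E'
from cell import env
import numpy as np, cv2
from scipy.spatial.transform import Rotation as R
np.set_printoptions(precision=3,suppress=True)
def ray(m,px,z):
    T=m["cam_to_world"];d=T[:3,:3]@np.array([(px[0]-m["cx"])/m["fx"],-(px[1]-m["cy"])/m["fy"],-1]);o=T[:3,3]
    return o+d*(z-o[2])/d[2]
def proj(m,p):
    T=m["cam_to_world"];q=T[:3,:3].T@(np.array(p)-T[:3,3]);return np.array([m["cx"]+m["fx"]*q[0]/-q[2],m["cy"]-m["fy"]*q[1]/-q[2]])
def down(yaw):  # tool y down, jaw axis x at yaw
    c,s=np.cos(yaw),np.sin(yaw)
    return R.from_matrix(np.array([[c,0,-s],[s,0,c],[0,-1,0]])).as_quat()
E
python3 - <<'E'
from h import *
m=env.camera_model("top")
for n,p,z in [("barL",(292,235),18),("barR",(341,212),18),("footL",(287,224),18),("footR",(336,202),18),("frontL",(198,162),140),("frontR",(294,179),140),("short",(203,232),18),("beaker",(391,223),45),("tray",(366,181),15),("sd",(140,192),13)]: print(n,ray(m,p,z)[:2])
s=env.state();Rt=R.from_quat(s["ee_rot"]).as_matrix();w=env.camera_model("wrist")["cam_to_world"]
print(Rt,"\ncam in tool",Rt.T@(w[:3,3]-s["eef_pos"]),"view",Rt.T@-w[:3,2])
for yaw in (0.45,0.45+np.pi,-.17,-.17+np.pi):
  for pos in ((390,-120,200),(390,-120,3),(600,50,110)): print(yaw,pos,env.ik(np.array(pos,float),down(yaw)))
E
```

```text
barL [ 423.012 -113.173]
barR [ 499.189 -270.772]
footL [457.838 -97.1  ]
footR [ 531.389 -255.296]
frontL [630.354 176.762]
frontR [ 582.889 -108.51 ]
short [427.845 172.642]
beaker [ 464.579 -419.992]
tray [ 602.343 -354.867]
sd [555.498 386.614]
[[ 0.297 -0.     0.955]
 [-0.955  0.002  0.297]
 [-0.002 -1.     0.   ]] 
cam in tool [  -0.836 -143.064   73.231] view [ 0.     0.956 -0.292]
0.45 (390, -120, 200) [-0.492 -0.303  2.093 -0.     1.352 -0.942]
0.45 (390, -120, 3) [-0.492  0.02   2.233 -0.     0.889 -0.942]
0.45 (600, 50, 110) [-0.048  0.28   1.694 -0.     1.168 -0.498]
3.5915926535897933 (390, -120, 200) [-0.492 -0.303  2.093 -0.     1.352  2.199]
3.5915926535897933 (390, -120, 3) [-0.492  0.02   2.233 -0.     0.889  2.199]
3.5915926535897933 (600, 50, 110) [-0.048  0.28   1.694 -0.     1.168  2.644]
-0.17 (390, -120, 200) [-0.492 -0.303  2.093 -0.     1.352 -0.322]
-0.17 (390, -120, 3) [-0.492  0.02   2.233 -0.     0.889 -0.322]
-0.17 (600, 50, 110) [-0.048  0.28   1.694 -0.     1.168  0.122]
2.971592653589793 (390, -120, 200) None
2.971592653589793 (390, -120, 3) None
2.971592653589793 (600, 50, 110) None
```

```bash
python3 - <<'E'
from h import *
env.move_ptp([470,-20,260],down(-.165));env.sleep(.3)
np.save("m_jig.npy",env.camera_model("wrist"),allow_pickle=True);cv2.imwrite("pics/jig2.png",env.capture("wrist"))
env.move_ptp([461,-192,170],down(.45));env.sleep(.3)
np.save("m_pull.npy",env.camera_model("wrist"),allow_pickle=True);cv2.imwrite("pics/pull2.png",env.capture("wrist"))
print(env.state()["t"],env.state()["eef_pos"])
E
```

```text
4.0 [ 461.392 -191.534  170.445]
```

View pics/jig2.png

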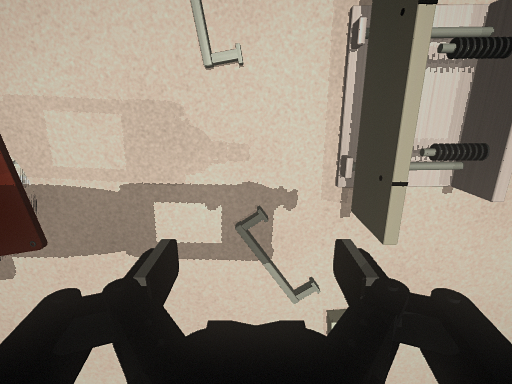

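View pics/pull2.png

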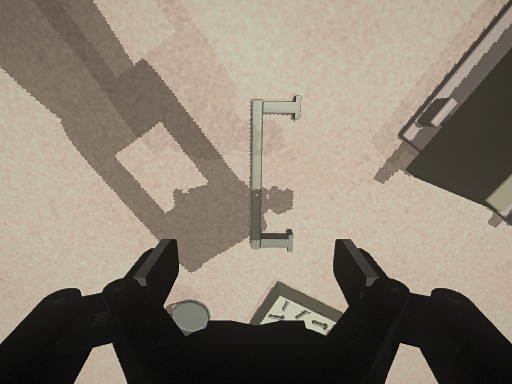

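The holes show at about (402,12) and (381,178), with the dark line's near end at about (392,183). The pull's bar runs from (256,100) to (256,248), with its feet at x of about 298 and 290. Next I'll compute positions from these.

```bash
python3 - <<'E'
from h import *
mj=np.load("m_jig.npy",allow_pickle=True).item();mp=np.load("m_pull.npy",allow_pickle=True).item()
J=cv2.cvtColor(cv2.imread("pics/jig2.png"),6).astype(float);P=cv2.cvtColor(cv2.imread("pics/pull2.png"),6)
H=[]
for x,y in((402,12),(381,178)):
    w=J[y-6:y+7,x-6:x+7];k=np.clip(np.median(w)-12-w,0,None);g=np.mgrid[y-6:y+7,x-6:x+7]
    c=((g[1]*k).sum()/k.sum(),(g[0]*k).sum()/k.sum());H.append(ray(mj,c,115)[:2]);print("hole px",c,H[-1])
d=H[0]-H[1];print("dist",np.hypot(*d),"yaw",np.arctan2(-d[0],d[1]),"mid",sum(H)/2)
# near top edge of front: dark->light transition per row
pts=[]
for r in range(20,236,4):
    row=J[r,350:450];
    if 174<r<194: continue
    pts.append((350+np.argmax(np.diff(cv2.blur(row[None],(3,1))[0]))+.5,r))
l=np.array([ray(mj,p,140)[:2] for p in pts]);vx,vy,x0,y0=cv2.fitLine(l.astype(np.float32),cv2.DIST_HUBER,0,.01,.01).ravel()
print("edge yaw",np.arctan(-vx/vy),"holes off edge line",[np.dot(h-[x0,y0],[vy,-vx])*np.sign(vy) for h in H])
for p in ((392,183),(418,3)): print("line mark",ray(mj,p,140)[:2])
# pull: per-row bar edges
big=cv2.resize(cv2.imread("pics/pull2.png")[85:260,235:315],None,fx=3.4,fy=3.4,interpolation=cv2.INTER_CUBIC);cv2.imwrite("pics/pullzoom.png",big)
for n,p in (("c1",(251,100)),("c2",(251,248)),("f1out",(300,106)),("f2out",(293,240))): print(n,ray(mp,p,18)[:2])
E
```

```text
hole px (np.float64(402.1639344262295), np.float64(11.436661698956781)) [631.28  119.332]
hole px (np.float64(380.19745222929936), np.float64(177.68789808917197)) [606.269 -39.01 ]
dist 160.3055622209979 yaw -0.15666231465682628 mid [618.774  40.161]
edge yaw -0.15548274 holes off edge line [np.float64(-0.5876629752847194), np.float64(-0.7767573959144917)]
line mark [607.147 -38.611]
line mark [631.541 117.683]
c1 [ 418.436 -115.913]
c2 [ 493.5  -272.65]
f1out [467.661 -98.698]
f2out [ 535.249 -240.182]
```

View pics/pullzoom.png

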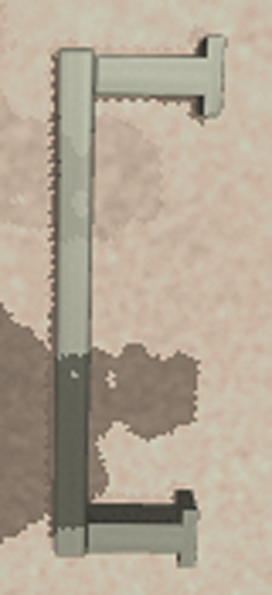

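```bash
python3 - <<'E'
from h import *
mp=np.load("m_pull.npy",allow_pickle=True).item()
q=lambda x,y:ray(mp,(235+x/3.4-.35,85+y/3.4-.35),18)[:2]
a,b=q(77,50),q(70,556)
d=a-b;yaw=np.arctan2(-d[0],d[1]);c=(a+b)/2
print(a,b,"len",np.hypot(*d),"yaw",yaw,"c",c)
u=np.array([np.cos(yaw),np.sin(yaw)]);v=np.array([-u[1],u[0]])
print("width",np.dot(q(94,60)-q(60,60),u),np.dot(q(86,540)-q(56,540),u))
for p in((222,45),(196,545)):print("foot",np.dot(q(*p)-c,u),np.dot(q(*p)-c,v))
E
```

```text
[ 424.111 -112.449] [ 498.347 -270.576] len 174.6855746349785 yaw 0.4389274540449051 c [ 461.229 -191.512]
width 10.536186552552623 10.901572975492916
foot 44.70808878080151 89.37071140652792
foot 45.81521843990604 -82.28854145638822
```

```bash
python3 - <<'E'
from h import *
q=down(.439)
env.move_ptp([461.2,-191.5,60],q);env.move_l([461.2,-191.5,4],feed=80)
s=env.state();print(s["eef_pos"],s["ft_force"])
env.close_gripper();s=env.state();print(s["t"],s["width"],s["eef_pos"],s["ft_force"])
env.move_l([461.2,-191.5,109],feed=120);env.sleep(.2);s=env.state();print(s["t"],s["width"],s["eef_pos"],s["ft_force"])
m=env.camera_model("wrist");np.save("m_grip.npy",m,allow_pickle=True);cv2.imwrite("pics/grip.png",env.capture("wrist"))
E
```

```text
[ 461.517 -191.685    4.267] [ 0.24  -0.277  0.37 ]
6.0333 9.922050415616098 [ 461.497 -191.669    4.369] [-0.966 -1.081  3.071]
7.2583 10.590041083220141 [ 460.653 -191.18   108.085] [ 0.075  0.62  -1.337]
```

View pics/grip.png

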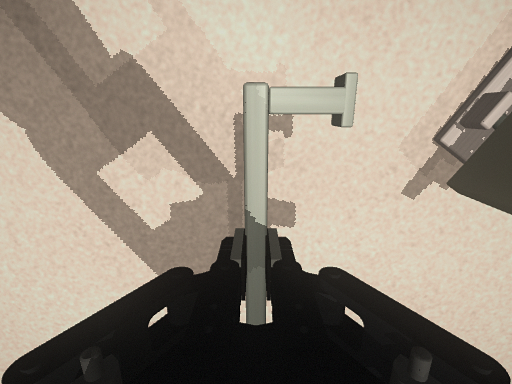

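The pull is held between the fingers. The bar's free end is at (256,83) and the foot's outer edge at about (356,72–125). Next I'll compute the pull's offset in the tool frame.

```bash
python3 - <<'E'
from h import *
m=np.load("m_grip.npy",allow_pickle=True).item();s=env.state();Rt=R.from_quat(s["ee_rot"]).as_matrix()
G=cv2.cvtColor(cv2.imread("pics/grip.png"),6).astype(float)
t=lambda p:Rt.T@(ray(m,p,s["eef_pos"][2]+13.6)-s["eef_pos"])
for p in((244,84),(268,84),(246,200),(267,200),(256,83),(355.5,73),(354,125),(270,86),(270,114)):print(p,t(p))
print("yaw",np.arctan2(Rt[1,0],Rt[0,0]),"y axis",Rt[:,1])
E
python3 -c "
import cv2;g=cv2.imread('pics/grip.png')[60:240,225:375];cv2.imwrite('pics/gripzoom.png',cv2.resize(g,None,fx=3.3,fy=3.3,interpolation=2))"
```

```text
(244, 84) [ -6.345 -13.493  87.306]
(268, 84) [  4.525 -13.502  87.312]
(246, 200) [ -5.982 -13.558  31.931]
(267, 200) [  4.799 -13.567  31.943]
(256, 83) [ -0.91  -13.497  87.73 ]
(355.5, 73) [ 43.631 -13.528  91.912]
(354, 125) [ 45.402 -13.556  69.327]
(270, 86) [  5.444 -13.503  86.469]
(270, 114) [  5.644 -13.518  74.284]
yaw 0.4390066225263134 y axis [-0.001  0.001 -1.   ]
```

View pics/gripzoom.png

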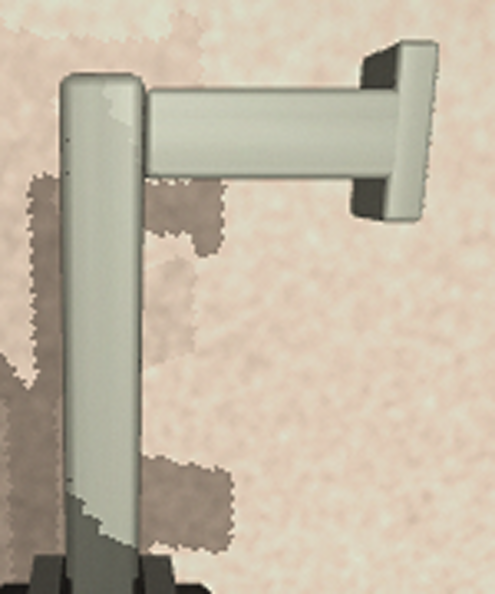

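```bash
cat >> h.py <<'E'
YJ=-.156;M=np.array([618.7,40.2]);ux=np.array([np.cos(YJ),np.sin(YJ)]);uy=np.array([-ux[1],ux[0]])
def at(gap,side=0,z=110.3): return np.array([*(M-ux*(46+gap-.5)+uy*side),z])
def rep():
    s=env.state();e=s["eef_pos"][:2]-M
    print("t %.2f gap %.2f side %.2f z %.2f Fx %.2f Fy %.2f Fz %.2f w %.1f yaw %.4f"%(s["t"],-(e@ux)-45.5,e@uy,s["eef_pos"][2],s["ft_force"][:2]@ux,s["ft_force"][:2]@uy,s["ft_force"][2],s["width"],(lambda r:np.arctan2(r[1,0],r[0,0]))(R.from_quat(s["ee_rot"]).as_matrix())));return s
E
python3 - <<'E'
from h import *
env.move_ptp(at(60),down(YJ));env.move_l(at(15),feed=80);env.sleep(.3);rep()
np.save("m_near.npy",env.camera_model("wrist"),allow_pickle=True);cv2.imwrite("pics/near.png",env.capture("wrist"))
E
```

```text
t 9.34 gap 15.27 side 0.09 z 110.36 Fx -0.00 Fy -0.56 Fz -0.45 w 10.1 yaw -0.1558
```

View pics/near.png

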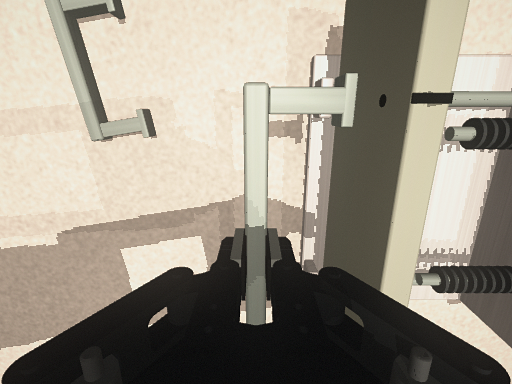

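The foot spans (345–357, 73–126), the left hole is at (383,100) and its dark line starts at (412,98). They look aligned, so I'll check the numbers.

```bash
python3 - <<'E'
from h import *
m=np.load("m_near.npy",allow_pickle=True).item()
def j(p,z):
    d=ray(m,p,z)[:2]-M;return d@ux,d@uy
print("hole",j((383,100.5),115),"line",j((412,98),140))
z=110.36+13.6
print("foot edges",j((356.5,73),z),j((353,126),z),"leg",j((275,87),z),j((275,114),z))
# where the 115 mm-high near-face plane pixel should be: intersect ray with x=0 plane
T=m["cam_to_world"];d=T[:3,:3]@np.array([(383-m["cx"])/m["fx"],-(100.5-m["cy"])/m["fy"],-1]);o=T[:3,3]
t=((M-o[:2])@ux)/(d[:2]@ux);print("hole on face plane",o+t*d,((o+t*d)[:2]-M)@uy)
E
```

```text
hole (np.float64(0.6032939052208104), np.float64(79.88254536398784)) line (np.float64(0.8150455894038428), np.float64(79.90233725560985))
foot edges (np.float64(-16.96832093546744), np.float64(91.18064002517704)) (np.float64(-16.04733129558582), np.float64(68.1213876913966)) leg (np.float64(-53.34646391212336), np.float64(85.29965816509063)) (np.float64(-53.08472497219222), np.float64(73.53400938520696))
hole on face plane [631.103 119.063 116.331] 79.83235710638971
```

Lateral and height agreement is within about 1 mm, so I'll press slowly and watch the force.

```bash
python3 - <<'E'
from h import *
for g in(3,-2,-5,-8,-10):
    env.move_l(at(g),feed=25);env.sleep(.3);s=rep()
    if -(s["ft_force"][:2]@ux)>10:break
np.save("m_press.npy",env.camera_model("wrist"),allow_pickle=True);cv2.imwrite("pics/press.png",env.capture("wrist"))
E
```

```text
t 10.32 gap 3.08 side 0.02 z 110.31 Fx -0.51 Fy -0.34 Fz -0.47 w 10.4 yaw -0.1559
t 10.97 gap -1.95 side 0.00 z 110.28 Fx -0.36 Fy 0.27 Fz -0.35 w 10.3 yaw -0.1560
t 11.54 gap -4.69 side -0.00 z 110.13 Fx -4.51 Fy -0.09 Fz -0.11 w 10.1 yaw -0.1560
t 12.11 gap -7.25 side 0.01 z 110.09 Fx -5.72 Fy -0.29 Fz 1.30 w 10.3 yaw -0.1559
t 12.66 gap -8.86 side 0.03 z 110.05 Fx -6.99 Fy -0.28 Fz 2.43 w 10.2 yaw -0.1559
```

View pics/press.png

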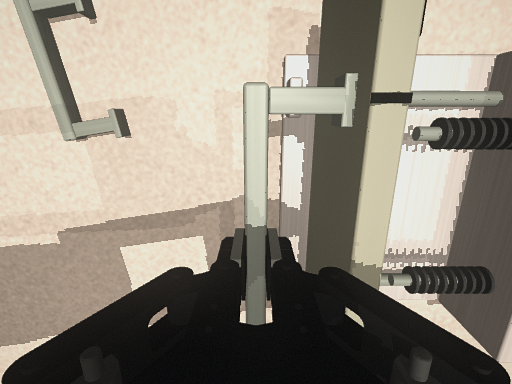

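```bash
python3 - <<'E'
from h import *
env.move_l(at(-13),feed=20);env.sleep(.8);rep()
m=env.camera_model("wrist");im=env.capture("wrist");cv2.imwrite("pics/press2.png",im)
G=cv2.cvtColor(im,6).astype(int);print("row98",list(G[98,340:420:2]));print("row140",list(G[150,340:420:2]))
def j(p,z):
    d=ray(m,p,z)[:2]-M;return d@ux,d@uy
e=340+np.argmax(np.diff(cv2.blur(G[150:151,340:400].astype(np.float32),(3,1))[0]))+.5
print(e,"front edge x",j((e,150),140))
env.sleep(.4);rep()
E
```

```text
t 13.81 gap -11.24 side -0.01 z 109.96 Fx -9.79 Fy -0.51 Fz 3.98 w 10.1 yaw -0.1559
row98 [np.int64(200), np.int64(200), np.int64(198), np.int64(210), np.int64(184), np.int64(177), np.int64(176), np.int64(176), np.int64(74), np.int64(75), np.int64(75), np.int64(77), np.int64(77), np.int64(77), np.int64(76), np.int64(70), np.int64(47), np.int64(47), np.int64(46), np.int64(46), np.int64(45), np.int64(44), np.int64(45), np.int64(45), np.int64(44), np.int64(44), np.int64(47), np.int64(45), np.int64(45), np.int64(45), np.int64(45), np.int64(45), np.int64(46), np.int64(45), np.int64(47), np.int64(43), np.int64(183), np.int64(181), np.int64(180), np.int64(182)]
row140 [np.int64(76), np.int64(78), np.int64(77), np.int64(76), np.int64(76), np.int64(78), np.int64(77), np.int64(78), np.int64(77), np.int64(79), np.int64(79), np.int64(77), np.int64(115), np.int64(172), np.int64(202), np.int64(203), np.int64(199), np.int64(199), np.int64(201), np.int64(202), np.int64(200), np.int64(200), np.int64(199), np.int64(198), np.int64(199), np.int64(197), np.int64(198), np.int64(199), np.int64(199), np.int64(199), np.int64(175), np.int64(240), np.int64(151), np.int64(235), np.int64(235), np.int64(168), np.int64(145), np.int64(235), np.int64(234), np.int64(239)]
364.5 front edge x (np.float64(10.60873274869246), np.float64(59.01996916440215))
t 14.26 gap -11.28 side 0.02 z 110.00 Fx -9.55 Fy -0.30 Fz 4.25 w 10.5 yaw -0.1558
```

View pics/press2.png

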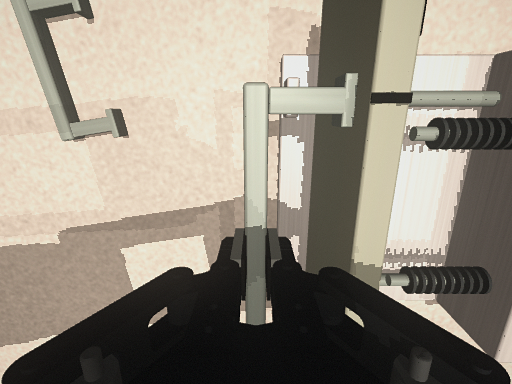

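```bash
python3 - <<'E'
from h import *
rep();env.job_done();print("handed in")
E
```

```text
t 14.26 gap -11.28 side 0.02 z 110.00 Fx -9.55 Fy -0.30 Fz 4.25 w 10.5 yaw -0.1558
the job is handed in; nothing more can be done
handed in
```

I picked up the long pull by its grip bar, lined its feet up with the screw holes and pressed it straight on. I handed the job in at t = 14.3 s with the pull still gripped and pushing. No verdict is reported, so the checks below are my own.

- **Push:** the wrist read about 9.6 N into the drawer front. The last picture put the front about 10 mm back (10.6 mm measured, less a calibration offset of about 0.7 mm), which fits 1 N per mm. Readings 0.45 s apart agreed, so it was steady.
- **Alignment:** just before contact, the left foot was within about 0.5 mm of its hole sideways. I estimate height agreement at 1–2 mm. The right foot was hidden by the gripper, so its position is inferred from the pull's geometry and the matching angle. In the last picture the visible foot looked unmoved in the fingers and level.
- **Disagreement:** an unplanned vertical force of about 4 N built up while pressing, probably friction at the feet as the arm sagged about 0.3 mm. That puts the total contact force near 10.4 N, still inside the 5–15 N limit.
- **Other objects:** I never went near the shorter pull, screwdriver, beaker or tray, but I did not re-measure their positions at the end.

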